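Load the condiment caddy, tall things at the back first

ROBOT

A 7-joint arm with a two-finger parallel gripper is mounted at the origin on a cart in front of the work surface, level with it; the furniture and walls round the work are solid. World frame = base frame: x ahead of the robot, y to its left, z up, the work surface at z = 0. Lengths are in m, angles in rad, forces in N, time in s.
With the tool pointing down it reaches from about 0.425 to 1.025 m from the base axis. Payload 9.4 kg.
Tool frame: the origin (TCP) lies on the mounting face of the last link; the fingertips stand 173 mm ahead of it and the grasp point (between the pads) lies 155 mm ahead of it (env.tips_ahead is the distance from the TCP to the fingertips, in m); z points along the fingers, y is the line along which they close (so a half turn about z gives the same grasp; the last joint's range is limited). The gripper opens to 85 mm and grips with 20 to 120 N. Pads are 22 mm wide; open, the fingers measure 114 mm over their backs; the gripper's body (76 mm by 85 mm) begins 54 mm behind the grasp point. The pads swing forward as they close: fully open they stand 13 mm farther back than shut.
Start: joints at [-1.252, 0.599, -0.003, 1.599, 0.002, 0.943, -0.08], TCP at [0.28, 0.669, 0.405] pointing down, gripper open.
Joint ranges: [-2.57, 2.57], [-0.35, 1.97], [-1.29, 1.29], [0.11, 2.56], [-1.05, 4.19], [0.11, 1.86], [-2.63, 2.63]. Speed limits (rad/s): [2.22, 2.22, 3.01, 3.01, 3.14, 3.14, 3.14].

INTERFACE

Orientations are given as a rotation vector (axis times angle).
In Python, from plant import env, claw, kinematics, sensors, read_camera, camera_params, order gives the robot as it stands. Calls block until the motion is done:
- env.goto(position, orientation): joint-space move of the TCP to a pose.
- env.movel(position, rotation=None, feed=0.15, guard=None): straight line of the TCP; rotation=None keeps the orientation; feed is the mean speed in m/s. With guard (N) it stops when the force on the tool has changed by that much, and returns True; else False.
- env.move_j(angles): joint-space move.
- claw.open_gripper() and claw.close(grasp_force=None): open the fingers fully, or close them until they stop; grasp_force is the grip in N (None keeps the last).
- env.dwell(seconds).
- kinematics.ik(position, orientation): joint angles nearest the present ones, or None.
- sensors.get_state(): the state.
- read_camera(name): name is "scene" or "top" or "wrist"; returns the picture (400x640x3 uint8, red, green, blue); there is no depth.
- camera_params(name): a dict with "fx", "fy", "cx", "cy" (pixels), "k1" (the pictures are not rectified: a ray, as slopes to the right and down, at radius r is drawn at 1 + k1 r^2 times it, then the intrinsics apply), "position" and "attitude" of the camera in the world. Camera axes: x right, y down, z forward; pixel columns grow to the right and rows downward; lengths in m; the calibration is good to about 2 mm. A picture is of the moment at which its call begins: read the wrist's pose just before it. camera_params takes no time and is no camera call; for the wrist camera it gives the pose at the moment of the call.
A pose or a line that the arm cannot do raises env.Unreachable and nothing moves.
- order.close_job(): hands the job in; it is judged then, once.
The state is a dict: "clock": time; "joints": joint angles; "qvel": joint speeds; "joint_efforts": joint torques, N m; "eef_pos": TCP position; "ee_rot": TCP orientation; "wrist_force": force on the tool from outside, world axes, zero at the start; "ft_torque": the same for the moment, N m; "grip_width": opening from 0.0 (shut) to 1.0 (fully open); "grasp_force": force on a finger pad.
Only numpy, scipy, OpenCV 4.12 (cv2) and the standard library are available. Lean on these libraries where they do the work, as an engineer would, in place of code of your own. Each camera call takes 0.05 s, during which the arm holds its last target. There are 200 camera calls.

TASK

Load the wooden condiment caddy from the back forward, so that you never have to reach over something already in it: first stand the tall sauce bottle in the wide back pocket and the spice jar in the narrow back pocket (either of these two first), and only then stand the short steel canister in the long front trough. Each thing ends upright with its base down on the caddy's floor; set things down rather than dropping them, never tip them over, and leave the tea box, the low tin and the mandarin where they are.

Things in the scene. Friction and masses are not known exactly. Their poses are not given: they have to be found in the camera images.
- caddy: Low tray of light wood, fixed, 170 mm deep (x) by 172 mm wide (y), origin under its centre, z up. +x is its back, marked by a thin steel wire rail (top 55 mm over the worktop); -x faces roughly the robot. Floors 10 mm and wall tops 36 mm over the worktop, walls 6 mm. Back row: wide pocket left (+y), a solid 36 mm divider, narrow pocket right; a solid 26 mm ledge; then the front row, one long trough.
- wide_pocket (a point): Centre of the floor of the wide back pocket (68 x 68 mm inside) for the bottle; axes as the caddy.
- narrow_pocket (a point): Centre of the floor of the narrow back pocket (68 mm deep in x, 56 mm wide in y inside) for the spice jar; axes as the caddy.
- front_trough (a point): Centre of the floor of the front trough (64 mm deep in x, 160 mm wide in y inside) for the canister; axes as the caddy.
- bottle_mid (a point): Tall sauce bottle with a dark red cap, 203 mm high, about 0.4 kg, upright; the point is on its axis 101.5 mm above its base, z up to the cap. Round body 59 mm across up to 104 mm above the base; from there it behaves as a plain cone down to 28 mm across at the top (so 38 mm where 170 mm up). It can be carried by the neck and cap from above.
- jar_mid (a point): Spice jar with a yellow cap, 100 mm high, 45 mm across with nearly straight sides, about 0.11 kg, upright; the point lies on its axis 50 mm above its base, z up along its axis.
- canister_mid (a point): Short plain steel canister, 67 mm high, 53 mm across, straight round sides, about 0.12 kg, lid fixed, upright; the point lies on its axis 33.5 mm above its base, z up along its axis.
- bottle: The sauce bottle; origin at the centre of its base, z along its axis. Same thing as the point at its middle.
- spice_jar: The spice jar; origin at the centre of its base, z along its axis. Same thing as the point at its middle.
- canister: The steel canister; origin at the centre of its base, z along its axis. Same thing as the point at its middle.
- tea_box: Bystander: small upright green and white carton, 50 x 68 x 92 mm high, loose; origin at the centre of its underside.
- low_tin: Bystander: low round tin, 86 mm across, 40 mm high, loose; origin at the centre of its underside.
- mandarin: Bystander: orange mandarin, 58 mm across, 53 mm high, loose; origin at its underside.
Mind the look-alikes: they are no part of the job. What is meant by the bottle is not orange, and is the smaller of those in its own colour.

How it is judged:
By the outcome, as a careful person would: the job done as asked, in the order asked, and still so for the second after the job is handed in, with the robot touching nothing.
It also fails if it takes over 72 s, if anything falls off the work surface, if the arm or the gripper's body presses on something with over 40 N, if the wrist force passes 120 N, or if a joint passes its speed limit or range.

## Working session

There is one attempt and no reset: what is moved stays moved. The work goes in short steps, each a Python script; the robot and the scene stay as the last script left them, time stands still between calls to the robot, and variables do not carry over. Pictures are saved under pics/ and viewed, at most 14 in all, crops included, and the job is handed in when it is done.

```bash
ls; mkdir -p pics; python3 - <<'E'
from plant import *
import cv2
for n in("scene","top"):
    cv2.imwrite(f"pics/{n}0.png",read_camera(n)[...,::-1]); print(n,camera_params(n))
s=sensors.get_state();print(s)
E
```

```text
pics
scene {'fx': 370.7633160053106, 'fy': 370.7633160053106, 'cx': 318.8957460322345, 'cy': 195.49665626235762, 'k1': -0.0014594308730700902, 'position': array([-0.15599487, -0.849231  ,  0.63035417]), 'attitude': array([-1.9372934 ,  0.64125804, -0.37206811])}
top {'fx': 379.5935612843627, 'fy': 379.5935612843627, 'cx': 319.50172993771486, 'cy': 199.70410820718934, 'k1': -0.073107435671489, 'position': array([0.3427923 , 0.0810087 , 1.32502939]), 'attitude': array([-2.12644627,  2.16050823, -0.17266014])}
{'clock': 0.1, 'joints': array([-1.251719  ,  0.60007324, -0.00253304,  1.60008009,  0.00181846,
        0.94290386, -0.07980634]), 'qvel': array([ 0.00049566, -0.00180773,  0.00110427, -0.00127745,  0.00088668,
        0.00084612, -0.00038107]), 'joint_efforts': array([ 5.71101453e-03, -7.77987885e+01,  1.56995460e+00, -2.58621705e+01,
        1.26010546e-02,  5.51921388e-03,  2.73458120e-06]), 'eef_pos': array([0.27943192, 0.66878199, 0.40387218]), 'ee_rot': array([-6.17525724e-01, -3.08016661e+00,  2.28821215e-03]), 'wrist_force': array([ 0.71267422, -0.2478423 , -0.44641446]), 'ft_torque': array([0.00529026, 0.00084396, 0.00418597]), 'grasp_force': 0.0, 'grip_width': 0.999419880690245}
```

View pics/scene0.png

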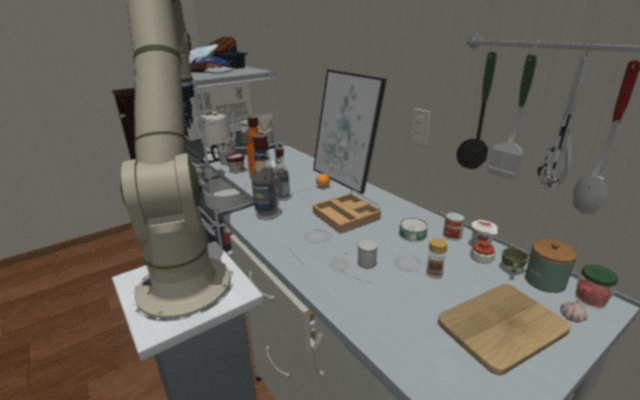

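View pics/top0.png

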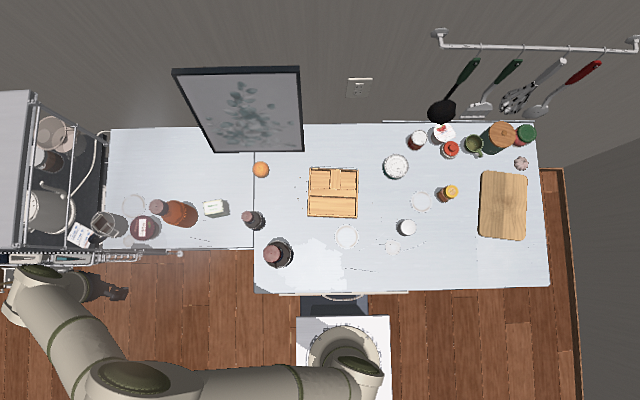

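The scene view shows an orange bottle at (252,145), a large dark bottle at (263,185), a smaller dark bottle at (281,175), the canister at (367,253), the yellow-capped jar at (437,257) and the caddy at (347,212). In the top view these are at (175,212), (278,253), (253,219), (407,227), (450,192) and (333,192). The smaller dark bottle fits "not orange, smaller of its colour". I'll confirm that in a crop and segment at the same time.

```bash
cat >h.py <<'E'
from plant import *
import numpy as np, cv2
from scipy.spatial.transform import Rotation as R
def ray(p,uv):
    K=np.array([[p['fx'],0,p['cx']],[0,p['fy'],p['cy']],[0,0,1]])
    n=cv2.undistortPoints(np.array(uv,float).reshape(-1,1,2),K,np.array([p['k1'],0,0,0,0]))[:,0]
    return np.c_[n,np.ones(len(n))]@R.from_rotvec(p['attitude']).as_matrix().T
def cast(p,uv,z):
    d=ray(p,uv);c=np.array(p['position']);return c+d*((z-c[2])/d[:,2])[:,None]
def blobs(im,lo,hi,box,amin=15):
    u0,v0,u1,v1=box
    m=cv2.inRange(cv2.cvtColor(im[v0:v1,u0:u1],cv2.COLOR_RGB2HSV),lo,hi)
    c,_=cv2.findContours(m,cv2.RETR_EXTERNAL,cv2.CHAIN_APPROX_NONE)
    return [k+np.array([u0,v0]) for k in sorted(c,key=cv2.contourArea,reverse=True) if cv2.contourArea(k)>amin]
E
python3 - <<'E'
from h import *
t=cv2.imread("pics/top0.png");s=cv2.imread("pics/scene0.png")
a=cv2.resize(t[145:275,230:480],None,fx=3,fy=3,interpolation=2)[:,:750]
b=cv2.resize(s[135:225,220:390],None,fx=3,fy=3,interpolation=2)[:200]
b=cv2.resize(s[140:220,230:320],None,fx=2.6,fy=2.6,interpolation=2)
o=np.zeros((600,750,3),np.uint8);o[:390]=a;o[390:390+b.shape[0],:b.shape[1]]=b
c=cv2.resize(s[185:235,300:390],None,fx=4,fy=4,interpolation=2);o[390:590,250:610]=c
cv2.imwrite("pics/c1.png",o)
p=camera_params("top");im=t[...,::-1].copy()
for n,lo,hi,box,z in [("cad",(8,70,90),(25,255,255),(300,160,365,225),.036),("jar",(18,120,100),(35,255,255),(430,175,465,210),.1),("bigcap",(0,40,0),(12,255,200),(255,235,300,275),.203),("cap",(0,40,0),(12,255,200),(238,205,268,232),.203)]:
    for k in blobs(im,lo,hi,box)[:2]:
        r=cv2.minAreaRect(k);print(n,cv2.contourArea(k),np.round(r[0],1),np.round(r[1],1),cast(p,[r[0]],z)[0].round(3))
        if n=="cad":print(cast(p,cv2.boxPoints(r),z).round(3))
print(cast(p,[(407,227)],.067),cast(p,[(396,166)],.04),cast(p,[(260,170)],.05))
E
```

```text
cad 2263.5 [332.8 192.7] [49.9 48.4] [0.568 0.025 0.036]
[[ 0.489  0.116  0.036]
 [ 0.659  0.106  0.036]
 [ 0.648 -0.067  0.036]
 [ 0.478 -0.054  0.036]]
jar 105.0 [451.  191.5] [11. 12.] [ 0.555 -0.364  0.1  ]
bigcap 225.0 [272.  253.5] [17. 16.] [0.36  0.215 0.203]
cap 70.0 [247.  216.5] [ 9. 10.] [0.471 0.29  0.203]
[[ 0.44245829 -0.21833189  0.067     ]] [[ 0.6582301 -0.197185   0.04     ]] [[0.64856075 0.2752078  0.05      ]]
```

View pics/c1.png

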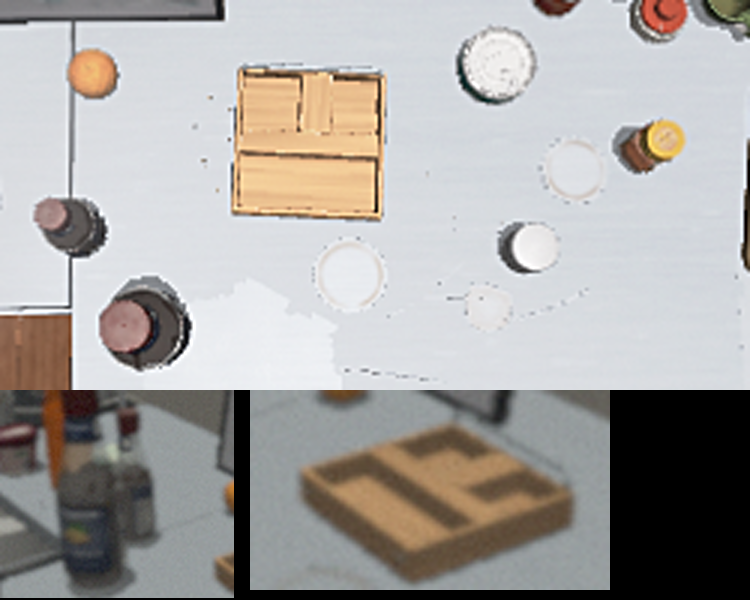

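The top crop shows the bottle meant, the smaller dark one, with its cap at (247,216). Its cap scales to 28 mm; the big one at (272,253) scales to about 48 mm. The caddy scales to 170 x 172 mm with yaw about -3.7°. Next I'll look with the wrist camera above the caddy and then the bottle.

```bash
cat >>h.py <<'E'
def down(yaw):  # tool y (closing line) at angle yaw in the world, z down; picks the half turn nearest mid-range of the last joint
    y=np.array([np.cos(yaw),np.sin(yaw),0]);z=np.array([0,0,-1.])
    return R.from_matrix(np.c_[np.cross(y,z),y,z]).as_rotvec()
def snap(n):
    p=camera_params("wrist");im=read_camera("wrist");cv2.imwrite(f"pics/{n}.png",im[...,::-1])
    import pickle;pickle.dump(p,open(f"pics/{n}.pkl","wb"));return p,im
E
python3 - <<'E'
from h import *
s=sensors.get_state();p=camera_params("wrist")
M=R.from_rotvec(s['ee_rot']).as_matrix()
print("cam in tool",M.T@(p['position']-s['eef_pos']),(M.T@R.from_rotvec(p['attitude']).as_matrix()).round(2).tolist())
for P in [(.5,.025,.45),(.47,.29,.42),(.616,.068,.35),(.555,-.364,.25),(.442,-.218,.22)]:
    for d in(-30,0,30,60,90,120,150): 
        q=kinematics.ik(P,down(np.radians(d)));print(P,d,None if q is None else np.round(q,2))
E
```

```text
cam in tool [ 0.07349511 -0.00087861  0.03164401] [[0.0, -0.96, -0.29], [1.0, 0.0, 0.0], [-0.0, -0.29, 0.96]]
(0.5, 0.025, 0.45) -30 [-0.6   0.3   0.57  2.08 -0.22  0.82 -0.42]
(0.5, 0.025, 0.45) 0 [-0.5   0.29  0.44  2.07 -0.17  0.81  0.03]
(0.5, 0.025, 0.45) 30 [-0.4   0.28  0.3   2.06 -0.11  0.81  0.49]
(0.5, 0.025, 0.45) 60 [-0.32  0.28  0.19  2.06 -0.07  0.81  0.97]
(0.5, 0.025, 0.45) 90 [-0.23  0.27  0.09  2.06 -0.03  0.81  1.45]
(0.5, 0.025, 0.45) 120 [-0.14  0.27 -0.03  2.05  0.01  0.82  1.92]
(0.5, 0.025, 0.45) 150 [-0.    0.28 -0.2   2.04  0.08  0.82  2.37]
(0.47, 0.29, 0.42) -30 [-0.99  0.4   0.47  2.   -0.25  0.79 -0.9 ]
(0.47, 0.29, 0.42) 0 [-0.89  0.39  0.33  2.   -0.17  0.79 -0.47]
(0.47, 0.29, 0.42) 30 [-0.79  0.38  0.19  1.99 -0.1   0.78 -0.02]
(0.47, 0.29, 0.42) 60 [-0.69  0.37  0.05  1.98 -0.03  0.78  0.42]
(0.47, 0.29, 0.42) 90 [-0.59  0.38 -0.09  1.98  0.04  0.79  0.87]
(0.47, 0.29, 0.42) 120 [-0.48  0.38 -0.24  1.97  0.12  0.8   1.31]
(0.47, 0.29, 0.42) 150 [-0.37  0.4  -0.39  1.96  0.2   0.82  1.75]
(0.616, 0.068, 0.35) -30 [-0.5   0.57  0.45  1.92 -0.37  0.73 
[... 685 characters left out ...]
 1.46]
(0.555, -0.364, 0.25) 90 [ 0.63  0.72 -0.2   1.85  0.24  0.6   1.84]
(0.555, -0.364, 0.25) 120 [ 0.71  0.73 -0.33  1.84  0.38  0.63  2.24]
(0.555, -0.364, 0.25) 150 [ 0.8   0.75 -0.49  1.84  0.53  0.68  2.62]
(0.442, -0.218, 0.22) -30 [ 0.3   0.64  0.06  2.27 -0.16  0.24 -0.02]
(0.442, -0.218, 0.22) 0 [ 0.35  0.64 -0.    2.27  0.01  0.24  0.34]
(0.442, -0.218, 0.22) 30 [ 0.39  0.64 -0.07  2.26  0.17  0.25  0.69]
(0.442, -0.218, 0.22) 60 [ 0.44  0.64 -0.14  2.26  0.34  0.26  1.05]
(0.442, -0.218, 0.22) 90 [ 0.51  0.64 -0.24  2.26  0.51  0.29  1.39]
(0.442, -0.218, 0.22) 120 [ 0.67  0.68 -0.47  2.24  0.82  0.4   1.6 ]
(0.442, -0.218, 0.22) 150 [ 0.79  0.72 -0.65  2.24  0.97  0.5   1.98]
```

```bash
python3 - <<'E'
from h import *
s=sensors.get_state();p=s['eef_pos']
env.movel([p[0],p[1],.56],feed=.3)
env.goto([.54,.06,.56],down(np.radians(30)))
env.movel([.548,.06,.47],feed=.3);snap("w_cad")
env.goto([.471,.29,.50],down(np.radians(-30)));env.dwell(.2);snap("w_bot")
print(sensors.get_state()['clock'])
a=[cv2.imread(f"pics/{n}.png") for n in("w_cad","w_bot")]
cv2.imwrite("pics/v1.png",cv2.resize(np.vstack(a),None,fx=.75,fy=.75))
E
```

```text
5.1417
```

View pics/v1.png

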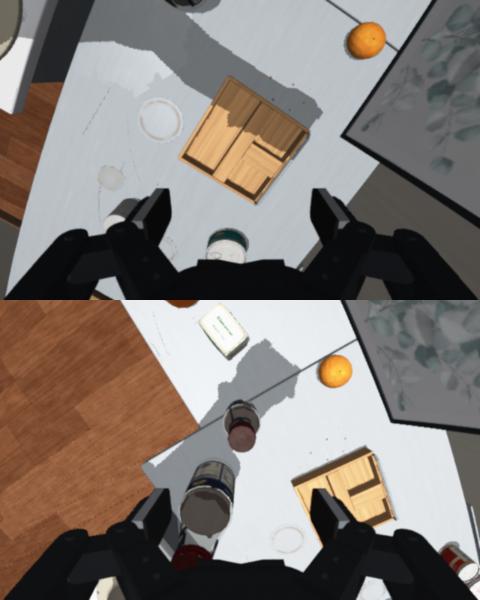

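In w_cad the caddy centre is at about (327,187). In w_bot the bottle's cap is at (323,183), clear of the big bottle at (280,250). Measuring both.

```bash
python3 - <<'E'
from h import *
import pickle
def ld(n): return pickle.load(open(f"pics/{n}.pkl","rb")),cv2.imread(f"pics/{n}.png")[...,::-1].copy()
p,im=ld("w_cad")
k=cv2.convexHull(blobs(im,(8,60,25),(25,255,255),(225,85,430,285))[0])
w=cast(p,k[:,0],.036)[:,:2].astype(np.float32)*1000
r=cv2.minAreaRect(w);print("caddy",r);print(cv2.boxPoints(r).round(1).tolist())
p,im=ld("w_bot")
for k in blobs(im,(0,60,15),(12,255,255),(295,150,350,210))[:2]:
    (u,v),(a,b),_=cv2.minAreaRect(k);c=cast(p,[(u,v)],.203)[0];d=np.linalg.norm(c-p['position'])
    print("cap",(u,v),(a,b),c.round(4),"size mm",a*d/p['fx']*1000,b*d/p['fx']*1000)
cv2.imwrite("pics/v2.png",cv2.resize(im[110:230,270:390],None,fx=4,fy=4)[...,::-1])
E
```

```text
caddy ((571.1101684570312, 25.571998596191406), (171.22206115722656, 169.15708923339844), 86.61898040771484)
[[481.6000061035156, -54.900001525878906], [650.5, -64.9000015258789], [660.5999755859375, 106.0], [491.70001220703125, 116.0]]
cap (321.5, 181.5) (35.0, 39.0) [0.4747 0.2947 0.203 ] size mm 29.990561516389985 33.41805426112027
```

View pics/v2.png

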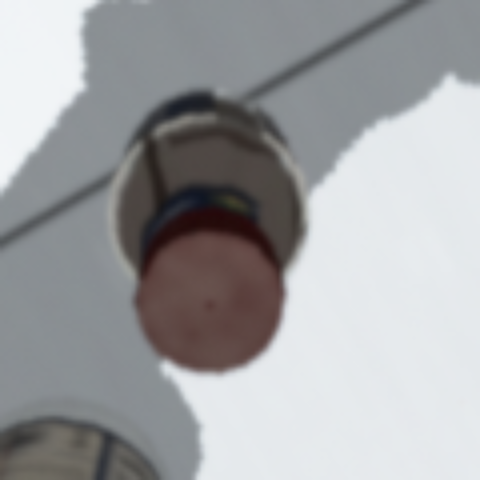

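The crop shows the cap disc centred at (210,301), which is (322.5,185.3) in the full image, with no look-alike in the way. It's the smaller dark bottle. Grasping it now.

```bash
python3 - <<'E'
from h import *
import pickle
p=pickle.load(open("pics/w_bot.pkl","rb"))
c=cast(p,[(322.5,185.3)],.203)[0];print(c)
t=camera_params("top");d=ray(t,[(247,216.5)])[0];d2=ray(p,[(322.5,185.3)])[0]
A=np.c_[d,-d2];k=np.linalg.lstsq(A,p['position']-t['position'],rcond=None)[0];print("tri",t['position']+d*k[0],p['position']+d2*k[1])
x,y=c[:2]
env.movel([x,y,.38],feed=.25);print(env.movel([x,y,.32],feed=.12,guard=8))
claw.close(50);s=sensors.get_state();print(s['grip_width'],s['grasp_force'],s['wrist_force'],s['clock'],s['eef_pos'])
w0=s['wrist_force'][2]
env.movel([x,y,.40],feed=.15);s=sensors.get_state();print(s['grip_width'],s['grasp_force'],s['wrist_force'],s['clock'])
im=read_camera("scene");cv2.imwrite("pics/s1.png",cv2.resize(im[80:240,200:400],None,fx=3,fy=3)[...,::-1])
E
```

```text
[0.47371881 0.29131571 0.203     ]
tri [0.47137174 0.29074283 0.19654421] [0.47291266 0.28985121 0.19655407]
False
0.47383694400235477 49.29477931000292 [-0.33873909 -0.73881466  8.6990999 ] 6.925 [0.47412199 0.29129128 0.32099955]
0.46845705192834747 49.97337209992111 [ 0.32166355 -0.63468337 -3.64017189] 7.6083
```

View pics/s1.png

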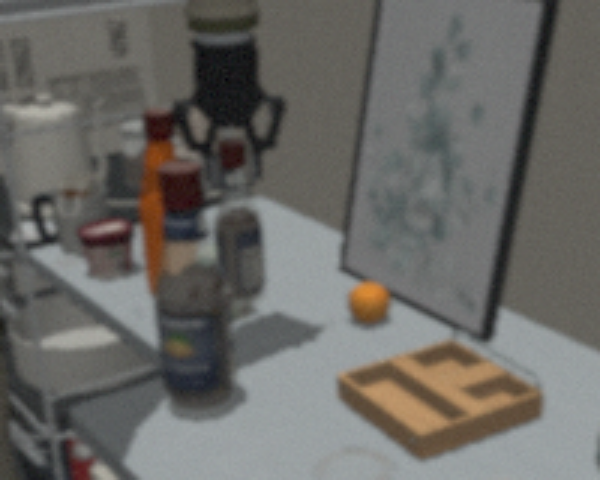

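The scene crop shows the bottle lifted by its neck, hanging upright, and the big bottle untouched. Taking it over the wide pocket and lowering it with a guard.

```bash
cat >>h.py <<'E'
C=np.array([.570,.0253]);YAW=np.radians(-3.45)
def caddy(x,y): c,s=np.cos(YAW),np.sin(YAW); return C+np.array([c*x-s*y,s*x+c*y])
E
python3 - <<'E'
from h import *
x,y=caddy(.045,.046);o=down(np.radians(40));print(x,y)
env.movel([.474,.2913,.425],feed=.25)
env.goto([x,y,.425],o);env.movel([x,y,.375],feed=.15);env.dwell(.2)
snap("w_b2");cv2.imwrite("pics/s2.png",read_camera("scene")[...,::-1])
w=cv2.imread("pics/w_b2.png");s=cv2.imread("pics/s2.png")
cv2.imwrite("pics/v3.png",np.vstack([cv2.resize(w,None,fx=.8,fy=.8)[:300],cv2.resize(s[130:240,270:440],None,fx=3.01,fy=2.72)[:300,:512]]))
s=sensors.get_state();print(s['eef_pos'],s['wrist_force'],s['clock'])
E
```

```text
0.6176866102520395 0.06850864731358841
[0.6178235  0.06853175 0.37584568] [ 0.49041917 -0.92515529 -3.65808896] 10.0083
```

View pics/v3.png

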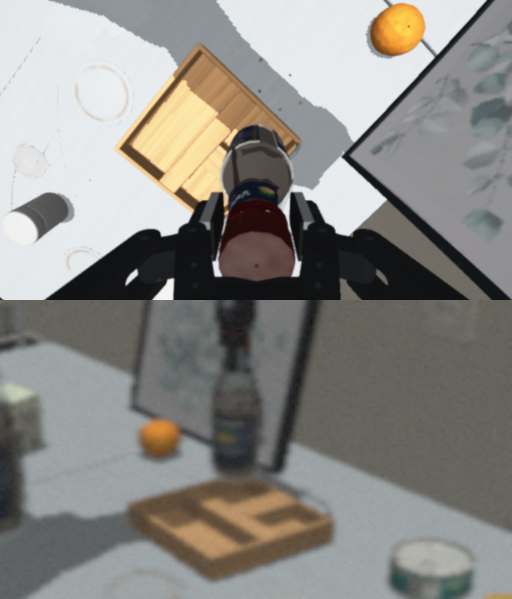

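The wrist view shows the bottle centred between the fingers over the back-left pocket, and the scene view shows it upright. Lowering it.

```bash
python3 - <<'E'
from h import *
x,y=caddy(.045,.046)
g=env.movel([x,y,.328],feed=.04,guard=5);s=sensors.get_state();print(g,s['eef_pos'],s['wrist_force'],s['clock'])
E
```

```text
True [0.61774966 0.06836049 0.33106549] [-0.82680857 -0.08851867  6.57541613] 11.0167
```

It touched down exactly at floor height (TCP z .331). Releasing, then looking over the jar.

```bash
python3 - <<'E'
from h import *
x,y=caddy(.045,.046)
claw.open_gripper();env.movel([x,y,.36],feed=.1);env.movel([x,y,.46],feed=.3)
env.goto([.555,-.364,.42],down(np.radians(90)));env.dwell(.2);p,im=snap("w_jar")
for k in blobs(im,(18,110,60),(35,255,255),(200,60,440,300),100)[:3]:
    (u,v),r=cv2.minEnclosingCircle(k);m=cv2.fitEllipse(k);c=cast(p,[(u,v)],.1)[0];d=np.linalg.norm(c-p['position'])
    print((u,v),r,np.round(m[0],1),np.round(m[1],1),c.round(4),cast(p,[m[0]],.1)[0].round(4),2*r*d/p['fx'])
print(sensors.get_state()['clock'])
t=cv2.imread("pics/w_jar.png");tt=read_camera("top")[...,::-1];cv2.imwrite("pics/top2.png",tt)
cv2.imwrite("pics/v4.png",np.vstack([cv2.resize(t,None,fx=.75,fy=.75),cv2.resize(tt[150:250,230:430],None,fx=2.4,fy=2.4)]))
E
```

```text
(317.51019287109375, 182.45718383789062) 24.09577751159668 [317.2 182.5] [45.1 47.6] [ 0.5539 -0.3661  0.1   ] [ 0.5539 -0.3664  0.1   ] 0.04487662602073626
14.325
```

View pics/v4.png

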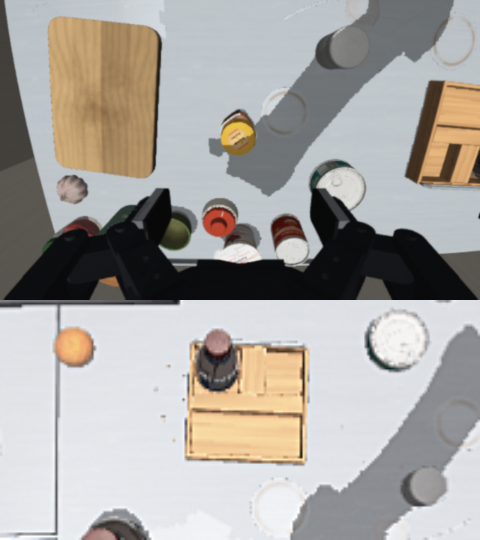

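The picture shows the bottle standing in the wide pocket. The jar cap is at (317,182), 45 mm across, which matches. Grasping it and carrying it to the narrow pocket.

```bash
python3 - <<'E'
from h import *
x,y=.554,-.366
env.movel([x,y,.30],feed=.25);print(env.movel([x,y,.23],feed=.12,guard=8))
claw.close(30);s=sensors.get_state();print(s['grip_width'],s['grasp_force'],s['eef_pos'])
z0=s['eef_pos'][2]
env.movel([x,y,z0+.10],feed=.2)
x,y=caddy(.045,-.052);o=down(np.radians(128));print(x,y)
env.goto([x,y,z0+.10],o);env.movel([x,y,z0+.05],feed=.15);env.dwell(.2)
snap("w_j2");im=read_camera("scene")[...,::-1]
w=cv2.imread("pics/w_j2.png")
cv2.imwrite("pics/v5.png",np.vstack([cv2.resize(w,None,fx=.8,fy=.8)[:300],cv2.resize(im[130:240,270:440],None,fx=3.01,fy=2.72)[:300,:512]]))
s=sensors.get_state();print(z0,s['eef_pos'],s['wrist_force'],s['grip_width'],s['clock'])
E
```

```text
False
0.5775636130409937 30.052580069750547 [ 0.55422129 -0.3660802   0.23116086]
0.6117892172640488 -0.02931374662535176
0.23116085668529807 [ 0.61198254 -0.02936517  0.28201213] [ 0.19922742  0.06951418 -0.60251024] 0.5719674089551972 18.9167
```

View pics/v5.png

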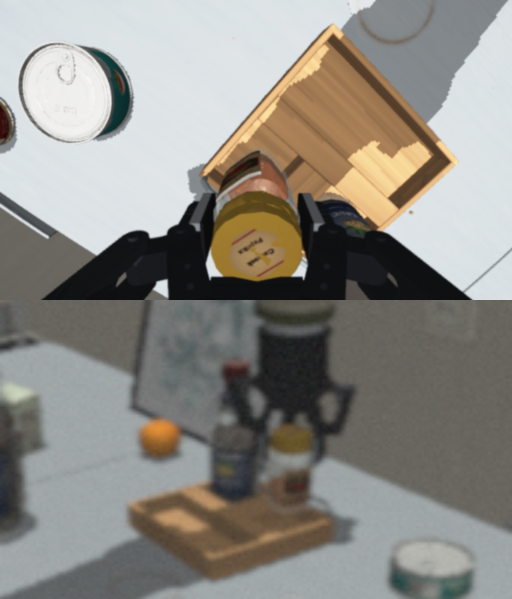

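The wrist view shows the jar held square over the back-right pocket, clear of the bottle. Lowering it with a guard and releasing only if it stops at floor height.

```bash
python3 - <<'E'
from h import *
x,y=caddy(.045,-.052);z0=.2312
g=env.movel([x,y,z0+.006],feed=.04,guard=4);s=sensors.get_state();print(g,s['eef_pos'],s['wrist_force'])
if abs(s['eef_pos'][2]-z0-.010)<.005:
    claw.open_gripper();env.movel([x,y,.27],feed=.1);env.movel([x,y,.42],feed=.3)
    env.goto([.442,-.218,.38],down(np.radians(90)));env.dwell(.2);p,im=snap("w_can")
    tt=read_camera("top")[...,::-1];t=cv2.imread("pics/w_can.png")
    cv2.imwrite("pics/v6.png",np.vstack([t[:,:600],cv2.resize(tt[160:230,290:440],None,fx=4,fy=2.8)[:196]]))if 0 else cv2.imwrite("pics/v6.png",np.vstack([t[:350,100:580],cv2.resize(tt[160:230,290:430],None,fx=480/140,fy=480/140)]))
print(sensors.get_state()['clock'])
E
```

```text
True [ 0.61164904 -0.02926938  0.24116771] [-1.12777568 -0.17702383  5.6647934 ]
22.6917
```

View pics/v6.png

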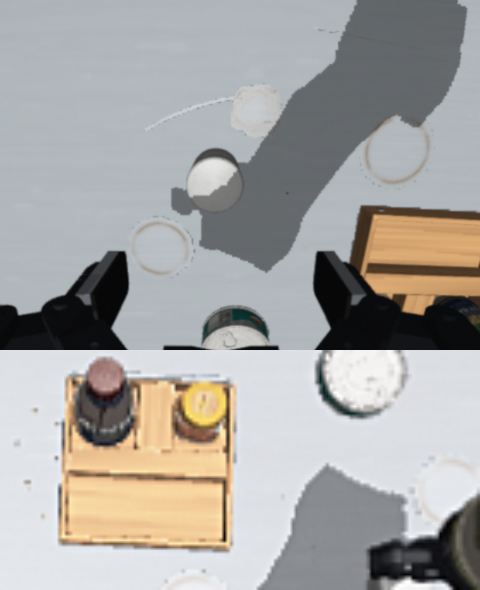

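Bottle and jar are both seated in their pockets. The canister lid disc is centred at about (215,185) in the crop, (315,185) in the full image, with radius about 28 px. I'll check its size, then grasp and carry it.

```bash
python3 - <<'E'
from h import *
import pickle
p=pickle.load(open("pics/w_can.pkl","rb"))
q=cast(p,[(315,185),(287,185),(343,185),(315,213)],.067);print(q.round(4),"dia",np.linalg.norm(q[1]-q[2]))
x,y=q[0,:2]
assert np.hypot(x-.442,y+.218)<.012 and abs(np.linalg.norm(q[1]-q[2])-.053)<.005
env.movel([x,y,.27],feed=.25);print(env.movel([x,y,.203],feed=.12,guard=8))
claw.close(30);s=sensors.get_state();print(s['grip_width'],s['grasp_force'],s['eef_pos']);z0=s['eef_pos'][2]
env.movel([x,y,z0+.09],feed=.2)
x,y=caddy(-.047,0);o=down(YAW+np.radians(90));print(x,y)
env.goto([x,y,z0+.09],o);env.movel([x,y,z0+.05],feed=.15);env.dwell(.2)
snap("w_c2");im=read_camera("scene")[...,::-1]
w=cv2.imread("pics/w_c2.png")
cv2.imwrite("pics/v7.png",np.vstack([cv2.resize(w,None,fx=.8,fy=.8)[:300],cv2.resize(im[130:240,270:440],None,fx=3.01,fy=2.72)[:300,:512]]))
s=sensors.get_state();print(z0,s['eef_pos'],s['wrist_force'],s['grip_width'],s['clock'])
E
```

```text
[[ 0.4421 -0.2225  0.067 ]
 [ 0.4422 -0.248   0.067 ]
 [ 0.442  -0.197   0.067 ]
 [ 0.4691 -0.2225  0.067 ]] dia 0.05097299612270713
False
0.6171489129899775 29.924442172050476 [ 0.44229532 -0.22257066  0.20377933]
0.5230851784170388 0.02812834153505679
0.20377933018050332 [0.52325074 0.02806074 0.2545064 ] [ 0.1279142  -0.05528856 -1.52977542] 0.6162270899689783 26.7333
```

View pics/v7.png

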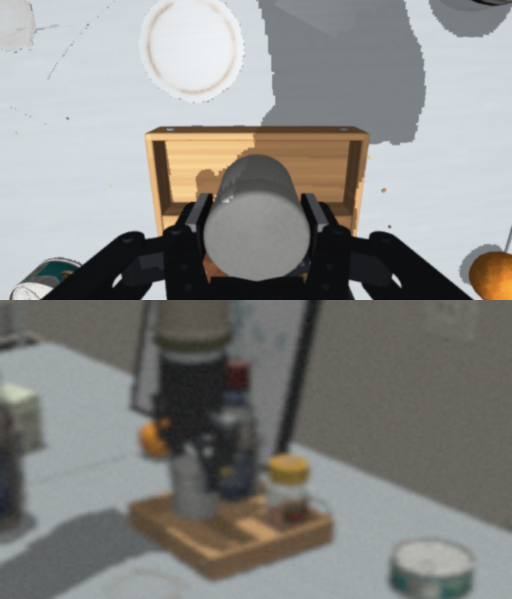

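The wrist view shows the canister centred over the trough, with bottle and jar clear of it. Lowering it, releasing, retreating and checking before I hand in.

```bash
python3 - <<'E'
from h import *
x,y=caddy(-.047,0);z0=.2038
g=env.movel([x,y,z0+.006],feed=.04,guard=4);s=sensors.get_state();print(g,s['eef_pos'],s['wrist_force'])
if abs(s['eef_pos'][2]-z0-.010)<.005:
    claw.open_gripper();env.movel([x,y,.26],feed=.1);env.movel([x,y,.42],feed=.3)
    env.goto([.45,-.25,.45],down(np.radians(60)));env.dwell(.3)
    a=read_camera("scene")[...,::-1];b=read_camera("top")[...,::-1]
    cv2.imwrite("pics/v8.png",np.vstack([cv2.resize(a[130:240,270:440],None,fx=512/170,fy=2.72),cv2.resize(b[150:250,160:400],None,fx=512/240,fy=2.13)]))
print(sensors.get_state()['clock'])
E
```

```text
True [0.52299212 0.02811662 0.21353726] [-1.1966124  -0.10191153  3.59809503]
30.9
```

View pics/v8.png

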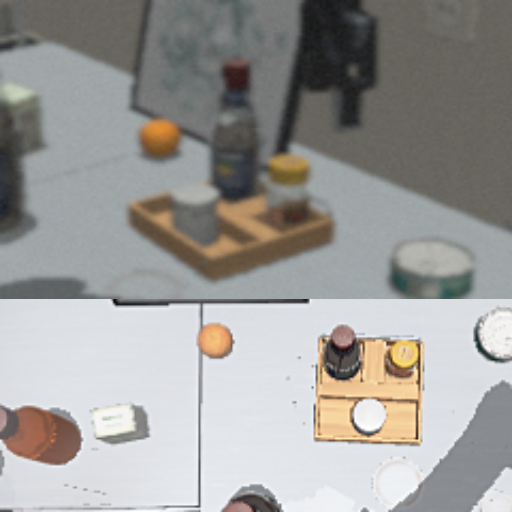

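All three stand upright in their pockets. The tea box, tin and mandarin are where they were, and the arm is clear of everything.

```bash
python3 -c "
from plant import *
print(order.close_job())"
```

```text
the job is handed in; nothing more can be done
None
```

The job is handed in at about 31 s: the bottle, then the jar, then the canister were set down upright on the caddy's floor in that order, and the tea box, low tin and mandarin look unmoved in the final pictures.

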